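Click the refill wheel round to its pointer

TASK

One of the three bottles in the white holder has a plain screw cap instead of a trigger spray head. With a fingertip, flick the edge of the thumbwheel in front of that bottle clockwise (seen from above), click by click, until the raised steel rib on the wheel rests at the fixed pointer on the bottle side, without running past it. Leave the other two wheels as they are set, do not pick up or shift the bottles or anything else, and finish with the hand clear.

Things in the scene. Friction and masses are not known exactly. Their poses are not given: they have to be found in the camera images.
- holder: White fixed board 300 x 460 x 12 mm on the table. Origin: centre of its underside; x points away from the robot (to the bottles), y left along the row, z up. Three bays with a bottle each (x = +65 mm; y = +150, 0, -150) and, 130 mm nearer the robot, a thumbwheel in front of each bay (x = -65 mm, same y); which of the wheels a, b, c stands where varies.
- hub_a (a point): Point on the vertical axis of thumbwheel a, 46 mm above the table; does not turn. All three wheels are alike: a black disc lying flat, 76 mm across, 34 to 46 mm above the table; six round lobes (14 mm across, tops 48 mm above the table) stand round its edge, centres 45 mm from the axis, 60 degrees apart (104 mm over all, free gaps 31 mm). Below is a fixed round base 72 mm across, top 32 mm above the table.
- rib_a (a point): Outer part of the raised steel rib on top of wheel a (6 mm wide, 28 mm long, runs outward from the hub to 37 mm from the axis, top 51 mm above the table); this point lies on the rib, 35 mm from the axis, and turns with the wheel.
- wheel_a (a joint): Turn of wheel a, rad: 0 when its rib points at the fixed pointer; grows clockwise seen from above. Each wheel clicks every 60 degrees (1.047 rad): a sprung detent holds it there; about 3 to 6 N at a lobe overcomes it, and past half way it snaps on to the next click. Each wheel starts 2, 3 or 4 clicks short of its pointer, at about -2.09, -3.14 or -4.19.
- hub_b (a point): Point on the vertical axis of thumbwheel b, 46 mm above the table; does not turn. At rest on a click the lobes of each wheel always stand at +-30, +-90 and +-150 degrees from the holder's x axis: one gap faces the robot, one the bottle. The lobes nearest the robot travel to the holder's +y when the wheel turns clockwise.
- rib_b (a point): Outer part of the raised steel rib on top of wheel b (6 mm wide, 28 mm long, runs outward from the hub to 37 mm from the axis, top 51 mm above the table); this point lies on the rib, 35 mm from the axis, and turns with the wheel.
- wheel_b (a joint): Turn of wheel b, rad: 0 when its rib points at the fixed pointer; grows clockwise seen from above. Clicks as wheel a does.
- hub_c (a point): Point on the vertical axis of thumbwheel c, 46 mm above the table; does not turn. The fixed pointer of each wheel: a grey post 16 mm (along x) by 30 mm, top 48 mm above the table, its centre 64 mm from the axis towards the bottle; on it a thin steel bar reaches over the lobes to 41 mm from the axis, 48 to 51 mm above the table.
- rib_c (a point): Outer part of the raised steel rib on top of wheel c (6 mm wide, 28 mm long, runs outward from the hub to 37 mm from the axis, top 51 mm above the table); this point lies on the rib, 35 mm from the axis, and turns with the wheel.
- wheel_c (a joint): Turn of wheel c, rad: 0 when its rib points at the fixed pointer; grows clockwise seen from above. Clicks as wheel a does.
- capped_bottle: Light-blue bottle, 72 mm across, 186 mm tall, closed with a plain white screw cap: the only one of the three without a trigger spray head. Stands loose in one of the bays (0.4 kg). Origin: centre of its underside.
- spray_a: Light-blue bottle, 72 mm across, with a red and white trigger spray head, 225 mm tall. Stands loose in a bay. Origin: centre of its underside.
- spray_b: Light-blue bottle, 72 mm across, with a red and white trigger spray head, 225 mm tall. Stands loose in a bay. Origin: centre of its underside.
- battery: Black tool battery, 45 x 40 x 59 mm, standing on the board between the bottles. Loose bystander.
- tape_core: Cardboard tube 44 mm across, 50 mm tall, standing on the board between the bottles. Loose bystander.
- polish_jar: Green jar with lid, 72 mm across, 85 mm tall, on the table to the left. Loose bystander.
- dust_brush: Hand brush lying on the table near the robot's left. Loose bystander.
- spray_can: Aluminium can 60 mm across, 170 mm tall, on the table to the right. Loose bystander.
- measure_cup: White mug 72 mm across, 85 mm tall, on the table to the right. Loose bystander.
- scraper: Spatula-like scraper lying on the table near the robot's right. Loose bystander.
Things that resemble listed ones, but are neither listed nor needed, are in the scene too. Leave any orange look-alike of the spray_b alone.

How it is judged:
At the end, for the whole second after the job is handed in: The wheel in front of the capped bottle rests at its pointer (joint within 0.17 rad of 0, still); the ribs of the other wheels are within 12 mm of where they began; all bottles and other loose things are within 20 mm of their starting places, and the bottles upright (((horizontal distance between capped_bottle and hub_a below 0.16 m and value of joint wheel_a between -0.17 and 0.17 rad and velocity of joint wheel_a between -0.3 and 0.3 rad/s and distance of each of rib_b, rib_c from where it was at the start of the episode below 0.012 m) or (horizontal distance between capped_bottle and hub_b below 0.16 m and value of joint wheel_b between -0.17 and 0.17 rad and velocity of joint wheel_b between -0.3 and 0.3 rad/s and distance of each of rib_a, rib_c from where it was at the start of the episode below 0.012 m) or (horizontal distance between capped_bottle and hub_c below 0.16 m and value of joint wheel_c between -0.17 and 0.17 rad and velocity of joint wheel_c between -0.3 and 0.3 rad/s and distance of each of rib_a, rib_b from where it was at the start of the episode below 0.012 m)) and distance of each of spray_a, spray_b, capped_bottle, battery, tape_core, polish_jar, dust_brush, spray_can, measure_cup, scraper from where it was at the start of the episode below 0.02 m and angle between each of spray_a, spray_b, capped_bottle's own z axis and vertical below 0.1 rad); the robot touches nothing.
It fails at once if the proper wheel is run more than half a click past the pointer ((horizontal distance between capped_bottle and hub_a below 0.16 m and value of joint wheel_a above 0.6 rad) or (horizontal distance between capped_bottle and hub_b below 0.16 m and value of joint wheel_b above 0.6 rad) or (horizontal distance between capped_bottle and hub_c below 0.16 m and value of joint wheel_c above 0.6 rad)).
It fails at once if a wheel in front of a trigger bottle is turned ((not (horizontal distance between capped_bottle and hub_a below 0.16 m) and distance of rib_a from where it was at the start of the episode above 0.02 m) or (not (horizontal distance between capped_bottle and hub_b below 0.16 m) and distance of rib_b from where it was at the start of the episode above 0.02 m) or (not (horizontal distance between capped_bottle and hub_c below 0.16 m) and distance of rib_c from where it was at the start of the episode above 0.02 m)).
It fails at once if a bottle or another loose thing is lifted, carried, or shoved more than 20 mm (distance of any of spray_a, spray_b, capped_bottle, battery, tape_core, polish_jar, dust_brush, spray_can, measure_cup, scraper from where it was at the start of the episode above 0.02 m).
It fails at once if a bottle is tipped or lifted (angle between any of spray_a, spray_b, capped_bottle's own z axis and vertical above 0.3 rad or height (world z) of any of spray_a, spray_b, capped_bottle above 0.027 m).
It also fails if it takes over 48 s, if anything falls off the work surface, if the arm or the gripper's body presses on something with over 40 N, if the wrist force passes 120 N, or if a joint passes its speed limit or range.

ROBOT

A 6-joint arm with a two-finger parallel gripper is mounted at the origin on the work surface. World frame = base frame: x ahead of the robot, y to its left, z up, the work surface at z = 0. Lengths are in m, angles in rad, forces in N, time in s.
With the tool pointing down it reaches from about 0.325 to 0.9 m from the base axis. Payload 6.1 kg.
Tool frame: the origin (TCP) lies on the centre line of the jaws, within the pads' length; the fingertips stand 11 mm ahead of it and the grasp point (between the pads) lies 8 mm behind it; z points along the fingers, y is the line along which they close (so a half turn about z gives the same grasp; the last joint's range is limited). The gripper opens to 85 mm and grips with 20 to 120 N. Pads are 22 mm wide; open, the fingers measure 114 mm over their backs; the gripper's body (76 mm by 85 mm) begins 54 mm behind the grasp point. The pads swing forward as they close: fully open they stand 13 mm farther back than shut.
Start: joints at [-1.396, 0.22, 1.526, -0, 1.395, -0.126], TCP at [0.185, -0.597, 0.242] pointing down, gripper open.
Joint ranges: [-2.98, 2.98], [-0.91, 2.08], [0.09, 2.57], [-1.24, 4.39], [0.2, 2.65], [-2.68, 2.68]. Speed limits (rad/s): [2.57, 2.57, 3.01, 3.14, 3.14, 3.14].

INTERFACE

Orientations are given as a 3x3 rotation matrix whose columns are the frame's x, y, z axes.
In Python, from rig import r gives the robot as it stands.
- The arm moves only by the shell command python3 -m crank 'ROWS' [FORCE]. ROWS is JSON, a list that holds one entry, the list of rows, each a list of 7 numbers: the gripper's target within -1 to 1 (fully open at 1, half-way at 0, shut at -1), then the shift along the tool's x, y, z in m, then the turn, a rotation vector about the tool's x, y, z in rad. In form: [[[claw, dx, dy, dz, rx, ry, rz], ...]]. A call has 1 to 10 rows; each row shifts and turns the commanded pose from where the row before left it, along the tool's axes as they then stand; what a row does not reach is not made up. A row lasts 1/8 s, in which the tool goes at most 62.5 mm and 10.7 degrees, less where a joint would pass 70% of its speed; a pose out of reach is approached as far as the arm can. A call is refused whole if a number of a shift passes 0.0625 or a number of a turn 0.188, either way. A call with a gripper value outside its range is refused whole. The fingers move at their own pace and stop on an object; FORCE is the grip in N (left out, the last holds). Time passes only in rows, so rows that do not move let the fingers close. It gives the time, the measured TCP pose, the force, the opening and the grip force at its end, in the units of the state.
- r.state(): the state, without advancing time (a new reading comes with each control period).
- r.capture(name): name is "scene" or "top" or "wrist"; returns a dict with "pixels" (480x640x3 uint8, red, green, blue), "fx", "fy", "cx", "cy" (pixels), "T" (4x4, takes a point from camera to world coordinates). Camera axes: x right, y up, looking along -z (the intrinsics and any distortion apply to the point x, -y, -z); pixel columns grow to the right and rows downward; lengths in m; the calibration is good to about 2 mm. A picture is of the moment at which its call begins. There is no depth.
- r.sign_off(): hands the job in; it is judged then, once.
Trained networks look in a picture, given as the dict that the camera call returned (one of the last four; its "shot" number tells which), for a name from the list of things; names that differ only in an ending like _2 or _b are one class to them, and where a whole thing is asked for, a point or a joint stands for the part that bears it (a point fixed in the world has none). Each returns a list of dicts, best first, with "confidence" (0 to 1); they miss things now and then, are a little off and sometimes report something else, mostly with a low value. They report only what shows in the picture. A call takes as long as a camera call. They do not tell look-alikes from the thing itself.
- r.silhouettes(picture, label): "mask" (480x640 bool, what is visible of it) and "pixel" ([row, column] in pixels, amid what is visible of it).
The state is a dict: "clock": time; "joint_positions": joint angles; "qvel": joint speeds; "joint_efforts": joint torques, N m; "ee_pos": TCP position; "ee_rot": TCP orientation; "force": force on the tool from outside, world axes, zero at the start; "ft_torque": the same for the moment, N m; "finger_gap": finger opening in m; "grip_force": force on a finger pad.
Only numpy, scipy, OpenCV 4.12 (cv2) and the standard library are available. Lean on these libraries where they do the work, as an engineer would, in place of code of your own. Each camera call takes 0.05 s, during which the arm holds its last target. There are 200 camera calls.

## Working session

There is one attempt and no reset: what is moved stays moved. The work goes in short steps, Python scripts to look and compute and a shell command to move; the robot and the scene stay as the last step left them, time stands still between calls to the robot, and variables do not carry over. Pictures are saved under pics/ and viewed, at most 10 in all, crops included, and the job is handed in when it is done.

```bash
mkdir -p pics; ls; python3 - <<'E'
from rig import r
import cv2,numpy as np
s=r.state(); print(s['clock'],s['ee_pos'],np.round(s['ee_rot'],3).tolist(),s['finger_gap'])
for n in ['scene','top']:
    p=r.capture(n); cv2.imwrite(f'pics/{n}0.png',p['pixels'][:,:,::-1])
    print(n,p['fx'],p['fy'],p['cx'],p['cy'],np.round(p['T'],4).tolist(),[k for k in p])
    for l in ['capped_bottle','hub_a','wheel_a','rib_a','holder','spray_a']:
        try: print(l,[(round(d['confidence'],2),np.round(d['pixel']).tolist(),int(d['mask'].sum())) for d in r.silhouettes(p,l)])
        except Exception as e: print(l,e)
E
```

```text
pics
0.0 [ 0.1850772  -0.59637835  0.24122272] [[0.955, 0.296, -0.0], [0.296, -0.955, 0.002], [0.0, -0.002, -1.0]] 0.08552564902692307
scene 457.1252398543712 457.1252398543712 316.69308024228417 233.42109563980634 [[-0.438, -0.5908, 0.6776, 1.2919], [0.8988, -0.274, 0.3421, 0.3798], [-0.0164, 0.7589, 0.651, 0.79], [0.0, 0.0, 0.0, 1.0]] ['pixels', 'fx', 'fy', 'cx', 'cy', 'T', 'shot']
capped_bottle [(0.71, [270.0, 250.0], 2186), (0.29, [249.0, 284.0], 663)]
hub_a [(0.93, [250.0, 280.0], 855), (0.57, [262.0, 343.0], 751), (0.56, [236.0, 224.0], 937)]
wheel_a [(0.86, [246.0, 284.0], 680), (0.66, [278.0, 227.0], 508), (0.63, [232.0, 227.0], 653), (0.61, [266.0, 344.0], 613)]
rib_a [(0.96, [248.0, 284.0], 735), (0.92, [233.0, 227.0], 681), (0.82, [265.0, 342.0], 654)]
holder [(0.86, [299.0, 295.0], 8410), (0.62, [267.0, 343.0], 665)]
spray_a [(0.8, [241.0, 190.0], 2676), (0.73, [229.0, 126.0], 2481), (0.56, [283.0, 316.0], 2897)]
top 545.7501653582735 545.7501653582735 316.05282764886147 234.6675871909378 [[-0.0184, 0.9964, -0.0829, 0.3658], [-0.9998, -0.0192, -0.0083, -0.0159], [-0.0099, 0.0827, 0.9965, 1.7221], [0.0, 0.0, 0.0, 1.0]] ['pixels', 'fx', 'fy', 'cx', 'cy', 'T', 'shot']
capped_bottle [(0.77, [159.0, 333.0], 542)]
hub_a [(0.63, [201.0, 382.0], 684), (0.59, [206.0, 288.0], 628), (0.58, [202.0, 336.0], 578)]
wheel_a [(0.89, [200.0, 384.0], 584), (0.82, [207.0, 287.0], 543), (0.68, [206.0, 338.0], 551)]
rib_a [(0.94, [205.0, 379.0], 571), (0.9, [206.0, 334.0], 609), (0.88, [206.0, 286.0], 551), (0.41, [251.0, 484.0], 672)]
holder [(0.71, [190.0, 338.0], 9993)]
spray_a [(0.89, [154.0, 446.0], 791), (0.81, [166.0, 280.0], 656), (0.69, [160.0, 306.0], 197)]
```

```bash
python3 - <<'E'
import cv2
a=cv2.imread('pics/top0.png')[110:260,230:500]; cv2.imwrite('pics/topc.png',cv2.resize(a,None,fx=2.9,fy=2.9,interpolation=cv2.INTER_CUBIC))
a=cv2.imread('pics/scene0.png')[90:360,150:450]; cv2.imwrite('pics/scenec.png',cv2.resize(a,None,fx=2.2,fy=2.2,interpolation=cv2.INTER_CUBIC))
E
```

```text
(no output)
```

View pics/topc.png

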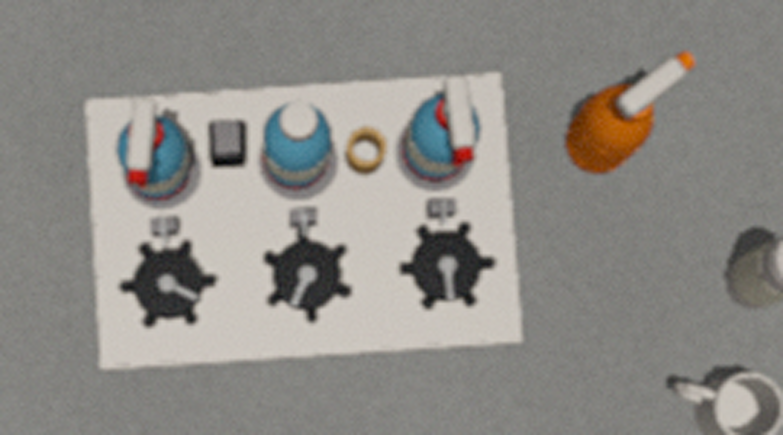

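View pics/scenec.png

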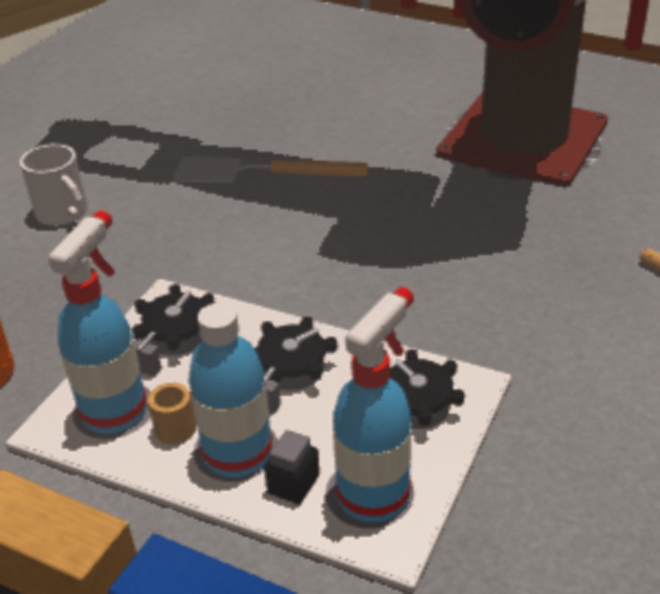

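The capped bottle is the middle one, with its cap at topc (298,122). Its wheel has the hub at topc (308,272) and the rib pointing at (297,305). The lobes of that wheel look off-click compared with its neighbours, so I'll locate the hubs and check it from close by.

```bash
cat > h.py <<'E'
import numpy as np
def ray(p,px):  # px = col,row
    T=np.array(p['T']); d=np.array([(px[0]-p['cx'])/p['fx'],-(px[1]-p['cy'])/p['fy'],-1.])
    return T[:3,3],T[:3,:3]@d
def atz(p,px,z):
    o,d=ray(p,px); return o+d*(z-o[2])/d[2]
def tri(obs):
    A=np.zeros((3,3));b=np.zeros(3)
    for p,px in obs:
        o,d=ray(p,px); d=d/np.linalg.norm(d); M=np.eye(3)-np.outer(d,d); A+=M;b+=M@o
    return np.linalg.solve(A,b)
def proj(p,X):
    T=np.array(p['T']); c=T[:3,:3].T@(np.array(X)-T[:3,3]); return np.array([p['cx']+p['fx']*c[0]/-c[2],p['cy']-p['fy']*c[1]/-c[2]])
E
python3 - <<'E'
from rig import r; from h import *
import cv2
t=r.capture('top'); s=r.capture('scene')
print(r.state()['clock'])
T=lambda u,v:(u/2.9+230,v/2.9+110); S=lambda u,v:(u/2.2+150,v/2.2+90)
for n,a,b in [('L',(168,284),(418,380)),('M',(308,272),(291,343)),('R',(448,265),(173,311))]:
    print(n,tri([(t,T(*a)),(s,S(*b))]).round(4),atz(t,T(*a),.048).round(4))
for q in [(86,100),(500,72),(522,342),(100,369)]: print(atz(t,T(*q),.012).round(4))
a=t['pixels'][180:230,300:370,::-1]; b=s['pixels'][215:285,250:320,::-1]
cv2.imwrite('pics/m.png',np.vstack([cv2.resize(a,(560,400),interpolation=2)[:300],cv2.resize(b,(560,560),interpolation=2)[:300]]) if 0 else np.hstack([cv2.resize(a,(400,286),interpolation=2),cv2.resize(b,(286,286),interpolation=2)]))
E
```

```text
0.8
L [0.5897 0.0839 0.0469] [0.5897 0.0836 0.048 ]
M [ 0.5989 -0.065   0.0502] [ 0.5997 -0.0659  0.048 ]
R [ 0.6045 -0.2156  0.0467] [ 0.6042 -0.2152  0.048 ]
[0.8003 0.1731 0.012 ]
[ 0.8221 -0.2827  0.012 ]
[ 0.5236 -0.2971  0.012 ]
[0.5031 0.1608 0.012 ]
```

View pics/m.png

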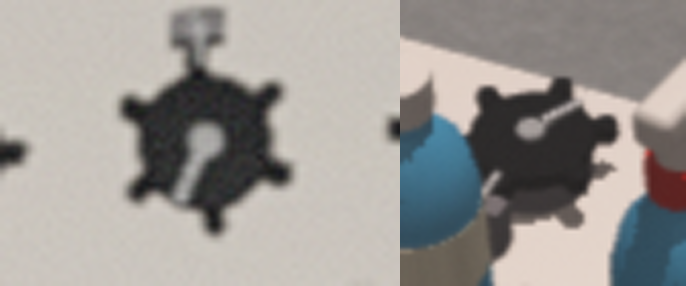

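The middle wheel is visibly off-click: its rib is about 27° clockwise of pointing at the robot, so the joint is near -2.67. The hub is at about (0.598, -0.066) and the holder yaw is about 2.7°. Next I'll turn the tool so its y lies along holder x, shut the fingers and hover near the wheel.

```bash
python3 -m crank '[[[-1,0,0,0,0,0,-0.165],[-1,0,0,0,0,0,-0.165],[-1,0,0,0,0,0,-0.165],[-1,0,0,0,0,0,-0.165],[-1,0,0,0,0,0,-0.165],[-1,0,0,0,0,0,-0.165],[-1,0,0,0,0,0,-0.165],[-1,0,0,0,0,0,-0.163]]]' 20
python3 -m crank '[[[-1,0.046,0.038,0,0,0,0],[-1,0.046,0.038,0,0,0,0],[-1,0.046,0.038,0,0,0,0],[-1,0.046,0.038,0,0,0,0],[-1,0.046,0.038,0,0,0,0],[-1,0.046,0.038,0,0,0,0],[-1,0.046,0.038,0,0,0,0],[-1,0.046,0.03,0,0,0,0],[-1,0.046,0.02,0,0,0,0],[-1,0.046,0,0,0,0,0]]]'
python3 - <<'E'
from rig import r; from h import *
import cv2
s=r.state(); print(s['clock'],s['ee_pos'],np.round(s['ee_rot'],3).tolist(),s['finger_gap'],s['force'])
p=r.capture('wrist'); cv2.imwrite('pics/w1.png',p['pixels'][:,:,::-1]); print(np.round(p['T'],3).tolist(),p['fx'])
print(proj(p,[.598,-.0658,.046]))
E
```

```text
clock: 1.8
ee_pos: [0.1852, -0.5969, 0.2423]
ee_rot: [[-0.053, 0.999, 0.0], [0.999, 0.053, -0.0], [-0.0, 0.0, -1.0]]
force: [0.4, -0.2, 0.0]
finger_gap: 0.0002
grip_force: 0.0
clock: 3.05
ee_pos: [0.4796, -0.1205, 0.2425]
ee_rot: [[-0.049, 0.999, 0.001], [0.999, 0.049, -0.0], [-0.0, 0.001, -1.0]]
force: [-0.5, -0.0, -0.1]
finger_gap: 0.0001
grip_force: 0.0
3.05 [ 0.47963854 -0.12052787  0.24249589] [[-0.049, 0.999, 0.001], [0.999, 0.049, -0.0], [-0.0, 0.001, -1.0]] 7.239367773074184e-05 [-0.4664684  -0.04808678 -0.06493867]
[[0.999, -0.048, -0.013, 0.477], [0.049, 0.962, 0.269, -0.051], [-0.001, -0.269, 0.963, 0.374], [0.0, 0.0, 0.0, 1.0]] 414.85573126180225
[470.70338528 151.37329737]
```

View pics/w1.png

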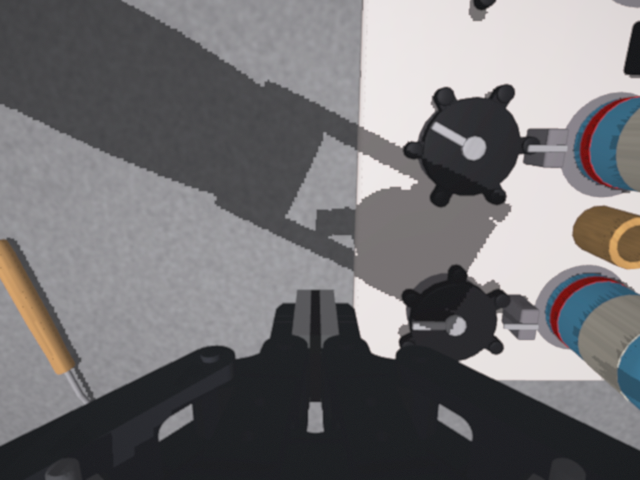

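The wrist view shows the middle hub at (474,148) and its rib end at (433,125), with lobes at (414,149), (446,98), (506,93), (497,197) and (440,197). That confirms the wheel sits half-way, near -2.65. The hub refines to about (0.600, -0.064). Going down beside it and sweeping in +y.

```bash
python3 -m crank '[[[-1,0,0.034,0,0,0,0],[-1,0,0.0335,0,0,0,0],[-1,0,0,0.05,0,0,0],[-1,0,0,0.05,0,0,0],[-1,0,0,0.05,0,0,0],[-1,0,0,0.03,0,0,0],[-1,0,0,0.0155,0,0,0],[-1,0,0,0,0,0,0]]]'
```

```text
clock: 4.1
ee_pos: [0.5457, -0.119, 0.0462]
ee_rot: [[-0.048, 0.999, -0.001], [0.999, 0.048, 0.001], [0.001, -0.001, -1.0]]
force: [0.2, -0.9, -0.1]
finger_gap: 0.0003
grip_force: 0.0
```

```bash
for i in 1; do python3 -m crank '[[[-1,0.01,0.001,0,0,0,0],[-1,0.01,0,0,0,0,0],[-1,0.008,0,0,0,0,0],[-1,0.006,0,0,0,0,0]]]'; done
python3 -m crank '[[[-1,0.004,0,0,0,0,0],[-1,0.004,0,0,0,0,0]]]'
python3 - <<'E'
from rig import r; from h import *
import cv2
p=r.capture('wrist'); cv2.imwrite('pics/w2.png',p['pixels'][:,:,::-1])
print(proj(p,[.600,-.064,.046]))
E
```

```text
clock: 4.6
ee_pos: [0.5457, -0.0843, 0.0473]
ee_rot: [[-0.049, 0.999, 0.001], [0.999, 0.049, -0.0], [-0.0, 0.001, -1.0]]
force: [-0.8, -1.4, 0.8]
finger_gap: 0.0004
grip_force: 0.4
clock: 4.85
ee_pos: [0.5452, -0.0768, 0.0468]
ee_rot: [[-0.048, 0.999, 0.0], [0.999, 0.048, -0.0], [-0.0, 0.0, -1.0]]
force: [-0.0, 0.5, 0.2]
finger_gap: -0.0
grip_force: 0.0
[474.28170535 301.58539982]
```

View pics/w2.png

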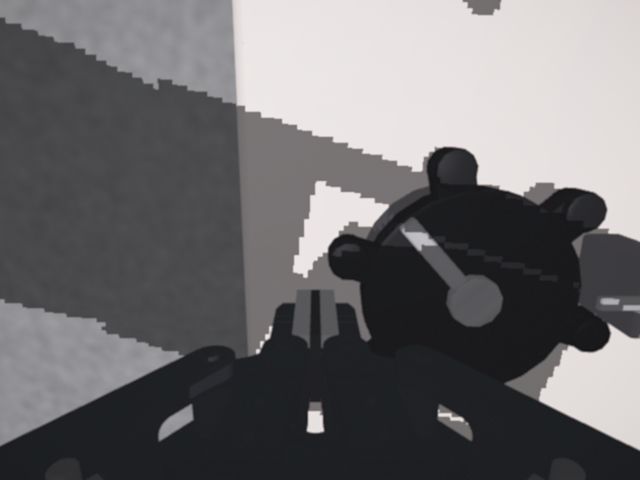

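```bash
cat >> h.py <<'E'
X=np.array([.9988,.049]);Y=np.array([-.049,.9988]);HUB=np.array([.600,-.064])
def ang(p,px,z):  # angle clockwise from robot side (-xh toward +yh), radius mm
    d=atz(p,px,z)[:2]-HUB; x,y=d@X,d@Y; return round(float(np.degrees(np.arctan2(y,-x))),1),round(float(np.hypot(x,y)*1000),1)
E
python3 - <<'E'
from rig import r; from h import *
p=r.capture('wrist')
print(ang(p,(412,230),.051))
for q in [(345,252),(455,166),(588,208),(592,331)]: print(ang(p,q,.048))
s=r.state(); print(s['clock'],s['force'])
E
```

```text
(48.1, 36.6)
(22.8, 49.1)
(76.1, 48.4)
(133.5, 46.4)
(-166.7, 42.1)
4.95 [-0.21319686  1.65995679  0.17627553]
```

The rib is at 48° and the trailing lobe is leaning on the back of the finger. The wheel has passed half-way, so I'll advance the finger further to let it settle.

```bash
python3 -m crank '[[[-1,0.006,0,0,0,0,0],[-1,0.006,0,0,0,0,0],[-1,0,0,0,0,0,0],[-1,0,0,0,0,0,0]]]'
python3 - <<'E'
from rig import r; from h import *
import cv2
p=r.capture('wrist'); cv2.imwrite('pics/w3.png',p['pixels'][:,:,::-1])
print(proj(p,[.600,-.064,.046]))
E
```

```text
clock: 5.45
ee_pos: [0.5446, -0.0651, 0.0468]
ee_rot: [[-0.048, 0.999, 0.0], [0.999, 0.048, -0.0], [-0.0, 0.0, -1.0]]
force: [-0.7, -0.4, 0.2]
finger_gap: -0.0001
grip_force: 0.0
[470.66578193 332.2350326 ]
```

View pics/w3.png

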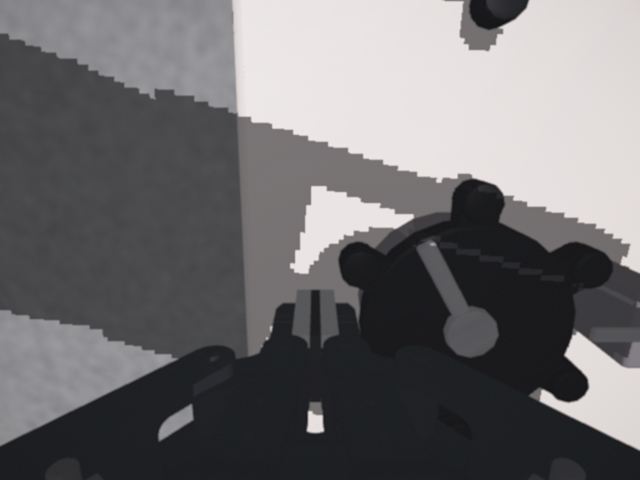

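The rib at (432,245) against the hub at (470,331), and a lobe at (360,262), show the wheel settled on the click at about -2.09, with two to go. I'll retreat, return and sweep again.

```bash
python3 -m crank '[[[-1,0,-0.03,0,0,0,0],[-1,-0.026,0,0,0,0,0],[-1,-0.026,0,0,0,0,0],[-1,0,0,0,0,0,0],[-1,0,0.015,0,0,0,0],[-1,0,0.016,0,0,0,0],[-1,0,0,0,0,0,0]]]'
python3 -m crank '[[[-1,0.008,0,0,0,0,0],[-1,0.008,0,0,0,0,0],[-1,0.008,0,0,0,0,0],[-1,0.008,0,0,0,0,0],[-1,0.008,0,0,0,0,0],[-1,0.006,0,0,0,0,0],[-1,0.005,0,0,0,0,0],[-1,0,0,0,0,0,0],[-1,0,0,0,0,0,0]]]'
python3 - <<'E'
from rig import r; from h import *
import cv2
p=r.capture('wrist'); cv2.imwrite('pics/w4.png',p['pixels'][:,:,::-1])
print(proj(p,[.600,-.064,.046]))
E
```

```text
clock: 6.38
ee_pos: [0.5487, -0.1164, 0.0469]
ee_rot: [[-0.049, 0.999, 0.0], [0.999, 0.049, 0.0], [0.0, 0.0, -1.0]]
force: [0.5, 0.3, -0.2]
finger_gap: -0.0001
grip_force: 0.0
clock: 7.5
ee_pos: [0.546, -0.0661, 0.0471]
ee_rot: [[-0.048, 0.999, 0.001], [0.999, 0.048, -0.0], [-0.0, 0.001, -1.0]]
force: [-1.1, -0.2, -0.1]
finger_gap: 0.0003
grip_force: 0.0
[467.0060731  329.03490227]
```

View pics/w4.png

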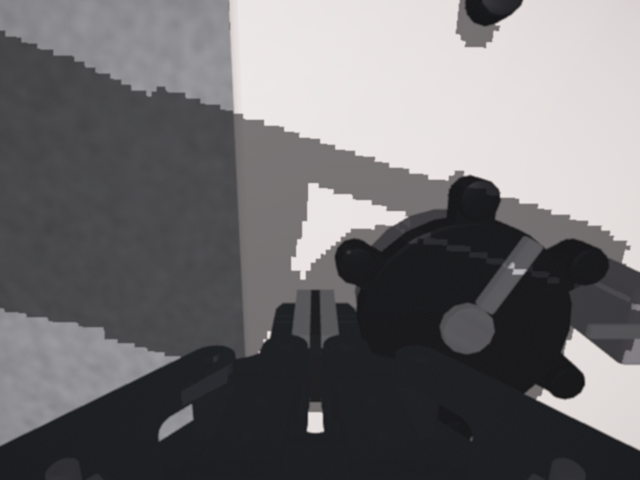

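The rib now points to (533,242), which is about -1.05. One more identical click, then clear the hand.

```bash
python3 -m crank '[[[-1,0,-0.03,0,0,0,0],[-1,-0.026,0,0,0,0,0],[-1,-0.025,0,0,0,0,0],[-1,0,0,0,0,0,0],[-1,0,0.015,0,0,0,0],[-1,0,0.015,0,0,0,0],[-1,0,0,0,0,0,0]]]'
python3 -m crank '[[[-1,0.008,0,0,0,0,0],[-1,0.008,0,0,0,0,0],[-1,0.008,0,0,0,0,0],[-1,0.008,0,0,0,0,0],[-1,0.008,0,0,0,0,0],[-1,0.006,0,0,0,0,0],[-1,0.005,0,0,0,0,0],[-1,0,0,0,0,0,0],[-1,0,0,0,0,0,0]]]'
python3 -m crank '[[[-1,0,-0.03,0,0,0,0],[-1,0,-0.03,-0.03,0,0,0],[-1,0,-0.03,-0.06,0,0,0],[-1,0,0,-0.06,0,0,0],[-1,0,0,0,0,0,0]]]'
python3 - <<'E'
from rig import r; from h import *
import cv2
p=r.capture('wrist'); t=r.capture('top')
a=p['pixels'][:,:,::-1]; b=cv2.resize(t['pixels'][110:260,230:500,::-1],(432,240),interpolation=2)
b=cv2.copyMakeBorder(b,0,240,0,0,0)
cv2.imwrite('pics/end.png',cv2.resize(np.hstack([a,b]),(800,358)))
E
```

```text
clock: 8.43
ee_pos: [0.5488, -0.1165, 0.0469]
ee_rot: [[-0.049, 0.999, 0.001], [0.999, 0.049, 0.0], [0.0, 0.001, -1.0]]
force: [-0.6, -0.0, -0.4]
finger_gap: -0.0002
grip_force: 0.0
clock: 9.55
ee_pos: [0.546, -0.0661, 0.0471]
ee_rot: [[-0.048, 0.999, 0.001], [0.999, 0.048, -0.0], [-0.0, 0.001, -1.0]]
force: [-0.5, 0.5, 0.8]
finger_gap: -0.0001
grip_force: 0.0
clock: 10.18
ee_pos: [0.4613, -0.0717, 0.1989]
ee_rot: [[-0.047, 0.999, 0.012], [0.999, 0.047, -0.004], [-0.004, 0.011, -1.0]]
force: [0.6, -0.1, 1.4]
finger_gap: -0.0001
grip_force: 0.0
```

View pics/end.png

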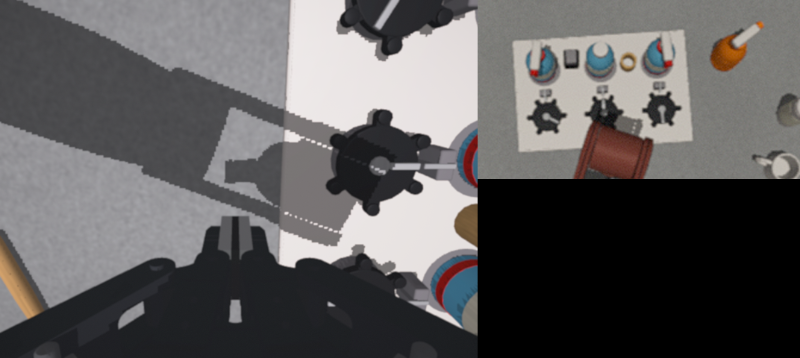

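The rib at (380,166) lies in line with the pointer bar at (430,166). The other wheels and the bottles are unchanged and the hand is clear, so I'm handing in.

```bash
python3 -c "
from rig import r
print(r.state()['qvel']); print(r.sign_off())"
```

```text
[0.00196494 0.03983413 0.03765514 0.00012611 0.00021575 0.00136629]
the job is handed in; nothing more can be done
None
```

I turned the middle wheel, in front of the capped bottle, clockwise click by click until its rib rested at the pointer; the final pictures showed the other wheels and bottles unmoved and the hand clear, and I handed the job in at about 10 s (no verdict was returned).

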